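# Brush out the mixing cups over the dust extractor

## Task

Start the dust extractor by pressing its yellow treadle all the way down to the stop for a moment. Then take the brush by its handle and brush out every cup where it stands on the extractor, lightest colour first (white, then orange, then black, whichever are there): down to the floor of the cup, up to near the rim without leaving the cup, and down to the floor again. Finally stand the brush back in its holder and set all the cups upright in the green drying tray, leaving the scraper, pouch and spool alone.

Things in the scene. Friction and masses are not known exactly. Their poses are not given: they have to be found in the camera images.
- pedal (a joint): Spring treadle that starts the extractor: angle in rad it has been pressed; 0 = up at rest, 0.25 = down on its stop. It springs back when let go; about 7.7 N at pedal_pad brings it to the stop, 4 N starts it moving.
- pedal_pad (a point): Press point on the upper face of the treadle, 65 mm from its hinge. The treadle is a yellow ribbed plate 85 mm long, 70 mm wide, 8 mm thick, hinged along y of the extractor at the middle of the extractor's near (-x) side, at 24 mm height; its free end points to the extractor's -x and stands up by 0.27 rad at rest. At its stop it lies almost level: the pad has sunk about 16 mm (from about 45 mm to about 29 mm above the bench).
- extractor_top (a point): Middle of the flat top grille of the low grey dust extractor (fixed), 200 mm (x) by 440 mm (y), 35 mm high, no rim; z up. The cups stand on it at the start.
- cup_white_mid (a point): Centre (half-way up) of the white round straight-sided plastic mixing cup, loose, open at the top: 60 mm outer diameter, 90 mm high, wall 3 mm, inner floor 5 mm above its underside, 100 g; z along its axis, upwards. May be absent (None).
- cup_white: The white cup as a whole; origin at the centre of its underside. May be absent (None).
- cup_orange_mid (a point): Centre (half-way up) of the orange round straight-sided plastic mixing cup, loose, open at the top: 60 mm outer diameter, 90 mm high, wall 3 mm, inner floor 5 mm above its underside, 100 g; z along its axis, upwards. May be absent (None).
- cup_orange: The orange cup as a whole; origin at the centre of its underside. May be absent (None).
- cup_black_mid (a point): Centre (half-way up) of the black round straight-sided plastic mixing cup, loose, open at the top: 60 mm outer diameter, 90 mm high, wall 3 mm, inner floor 5 mm above its underside, 100 g; z along its axis, upwards. May be absent (None).
- cup_black: The black cup as a whole; origin at the centre of its underside. May be absent (None).
- brush_grip (a point): Grip point, at the middle of the handle's faces, 155 mm above the brush's tip. Handle: red, square 18 by 18 mm, from 115 to 185 mm above the tip (its rounded end reaches 192 mm); x and y are square to its flat faces, z points from the tip to the handle end (up as it stands).
- brush_tip (a point): Centre of the flat lower end of the brush. Blue bristle part: 33 mm diameter, stiff, from the tip to 76 mm above it; then a thin wire to the handle. z points to the handle.
- brush: The brush as a whole (192 mm long, 60 g); origin at its tip. It stands upright in the holder, handle up.
- holder_in (a point): Centre of the inner floor of the steel brush holder (fixed), 5 mm above the bench: round, 46 mm inner diameter, 52 mm outer, rim 60 mm above the bench, on a 90 mm disc foot.
- tray_floor (a point): Centre of the inner floor of the green drying tray (fixed), 5 mm above the bench: inner 270 mm along its x, 110 mm along its y, 5 mm rim walls 16 mm high above the bench. Room for three cups in a row along x.
- scraper: Bystander: scraper with a black handle lying on the bench between the robot and the extractor, 190 mm long, thin.
- pouch: Bystander: pink pouch lying on the bench beyond the extractor.
- spool: Bystander: small spool of pink filament lying beyond the extractor.
Things that resemble listed ones, but are neither listed nor needed, are in the scene too. What is shaped like the cup_black but blue is not meant.

How it is judged:
On the way, in this order (a step that is already met when the one before it is completed fails the run):
1. the treadle is pressed down to its stop and held there a moment (value of joint pedal above 0.225 rad), for 0.3 s.
2. the brush goes down into the white cup on the extractor until its tip is within 18 mm of the cup's inner floor (horizontal distance between brush_tip and cup_white_mid below 0.028 m and z of brush_tip in the frame of cup_white_mid between -0.06 and -0.022 m and z of cup_white_mid in the frame of extractor_top between 0.035 and 0.055 m and angle between cup_white_mid's own z axis and vertical below 0.3 rad), for 0.05 s.
3. still inside the white cup, the brush is drawn up until its tip is in the upper half of the cup (horizontal distance between brush_tip and cup_white_mid below 0.028 m and z of brush_tip in the frame of cup_white_mid between 0 and 0.045 m and z of cup_white_mid in the frame of extractor_top between 0.035 and 0.055 m and angle between cup_white_mid's own z axis and vertical below 0.3 rad), for 0.05 s.
4. the brush goes down to the floor of the white cup again (all of step 2), for 0.05 s.
5. the brush goes down into the orange cup on the extractor until its tip is within 18 mm of the cup's inner floor (horizontal distance between brush_tip and cup_orange_mid below 0.028 m and z of brush_tip in the frame of cup_orange_mid between -0.06 and -0.022 m and z of cup_orange_mid in the frame of extractor_top between 0.035 and 0.055 m and angle between cup_orange_mid's own z axis and vertical below 0.3 rad), for 0.05 s.
6. still inside the orange cup, the brush is drawn up until its tip is in the upper half of the cup (horizontal distance between brush_tip and cup_orange_mid below 0.028 m and z of brush_tip in the frame of cup_orange_mid between 0 and 0.045 m and z of cup_orange_mid in the frame of extractor_top between 0.035 and 0.055 m and angle between cup_orange_mid's own z axis and vertical below 0.3 rad), for 0.05 s.
7. the brush goes down to the floor of the orange cup again (all of step 5), for 0.05 s.
8. the brush goes down into the black cup on the extractor until its tip is within 18 mm of the cup's inner floor (horizontal distance between brush_tip and cup_black_mid below 0.028 m and z of brush_tip in the frame of cup_black_mid between -0.06 and -0.022 m and z of cup_black_mid in the frame of extractor_top between 0.035 and 0.055 m and angle between cup_black_mid's own z axis and vertical below 0.3 rad), for 0.05 s.
9. still inside the black cup, the brush is drawn up until its tip is in the upper half of the cup (horizontal distance between brush_tip and cup_black_mid below 0.028 m and z of brush_tip in the frame of cup_black_mid between 0 and 0.045 m and z of cup_black_mid in the frame of extractor_top between 0.035 and 0.055 m and angle between cup_black_mid's own z axis and vertical below 0.3 rad), for 0.05 s.
10. the brush goes down to the floor of the black cup again (all of step 8), for 0.05 s.
At the end, for the whole second after the job is handed in: Every cup present stands upright (within 0.1 rad), at rest and flat on the floor of the drying tray; the brush stands in its holder, its tip on the holder's floor (within 12 mm), leaning less than 0.25 rad; the treadle is up again (x of cup_white_mid in the frame of tray_floor between -0.115 and 0.115 m and y of cup_white_mid in the frame of tray_floor between -0.035 and 0.035 m and z of cup_white_mid in the frame of tray_floor between 0.035 and 0.052 m and angle between each of cup_white_mid, cup_orange_mid, cup_black_mid's own z axis and vertical below 0.1 rad and linear speed of each of cup_white, cup_orange, cup_black, brush below 0.03 m/s and x of cup_orange_mid in the frame of tray_floor between -0.115 and 0.115 m and y of cup_orange_mid in the frame of tray_floor between -0.035 and 0.035 m and z of cup_orange_mid in the frame of tray_floor between 0.035 and 0.052 m and x of cup_black_mid in the frame of tray_floor between -0.115 and 0.115 m and y of cup_black_mid in the frame of tray_floor between -0.035 and 0.035 m and z of cup_black_mid in the frame of tray_floor between 0.035 and 0.052 m and horizontal distance between brush_tip and holder_in below 0.012 m and z of brush_tip in the frame of holder_in below 0.012 m and angle between brush_grip's own z axis and vertical below 0.25 rad and value of joint pedal below 0.03 rad); the robot touches nothing.
It fails at once if the scraper is pushed more than 30 mm away (distance of scraper from where it was at the start of the episode above 0.03 m).
It fails at once if the pouch is pushed more than 30 mm away (distance of pouch from where it was at the start of the episode above 0.03 m).
It fails at once if the spool is pushed more than 30 mm away (distance of spool from where it was at the start of the episode above 0.03 m).
Of cup_white, cup_orange, cup_black only 2 to 3 are there at a start; the rules pass over those that are not, and their reading is None.
At some moment in a run one of cup_white, cup_orange, cup_black may be knocked a few centimetres aside while the robot is not near it.
It also fails if it takes over 210 s, if anything falls off the work surface, if the arm or the gripper's body presses on something with over 40 N, if the wrist force passes 120 N, or if a joint passes its speed limit or range.

## Robot

A 6-joint arm with a two-finger parallel gripper is mounted at the origin on the work surface. World frame = base frame: x ahead of the robot, y to its left, z up, the work surface at z = 0. Lengths are in m, angles in rad, forces in N, time in s.
With the tool pointing down it reaches from about 0.35 to 0.975 m from the base axis. Payload 4.9 kg.
Tool frame: the origin (TCP) lies midway between the tips of the shut fingers; the grasp point (between the pads) lies 19 mm behind it; z points along the fingers, y is the line along which they close (so a half turn about z gives the same grasp; the last joint's range is limited). The gripper opens to 85 mm and grips with 20 to 120 N. Pads are 22 mm wide; open, the fingers measure 114 mm over their backs; the gripper's body (76 mm by 85 mm) begins 54 mm behind the grasp point. The pads swing forward as they close: fully open they stand 13 mm farther back than shut.
Start: joints at [1.121, 0.053, 1.613, -0, 1.476, -0.119], TCP at [0.203, 0.591, 0.231] pointing down, gripper open.
Joint ranges: [-3.01, 3.01], [-1.01, 2.22], [0.06, 2.58], [-1.02, 4.17], [0.09, 2.62], [-3.14, 3.14]. Speed limits (rad/s): [2.57, 2.57, 3.14, 3.14, 3.14, 3.14].

## Interface

Orientations are given as a rotation vector (axis times angle).
In Python, from station import ctrl, optics, job gives the robot as it stands.
- The arm moves only by the shell command python3 -m jog 'ROWS' [OPENING] [FORCE]. ROWS is JSON, a list of rows, each a list of 2 entries, a list of its own where there are three numbers: the shift along the tool's x, y, z in m, then the turn, a rotation vector about the tool's x, y, z in rad. A call has 1 to 5 rows; each row is the pose to reach, as a shift and turn from the pose commanded when the call began, along the tool's axes at that moment; what a row does not reach only later rows make up. A row lasts 1/10 s, in which the tool goes at most 50 mm and 8.59 degrees, less where a joint would pass 70% of its speed; a pose out of reach is approached as far as the arm can. A call with a gripper value outside its range is refused whole. OPENING is the opening, from 0 (shut) to 1 (fully open), set as the call begins (- or left out, the last holds). The fingers move at their own pace and stop on an object; FORCE is the grip in N (left out, the last holds). Time passes only in rows, so rows that repeat a pose let the fingers close. It gives the time, the measured TCP pose, the force, the opening and the grip force at its end, in the units of the state.
- ctrl.get_obs(): the state, without advancing time (a new reading comes with each control period).
- optics.get_image(name): name is "scene" or "top" or "wrist"; returns a dict with "image" (480x640x3 uint8, blue, green, red), "fx", "fy", "cx", "cy" (pixels), "rvec" (rotation vector, rad) and "tvec" (3), from world to camera coordinates, as OpenCV has them; the wrist camera has in their place "mount" (4x4, takes a point from camera to tool coordinates, whose origin is the TCP and whose axes are the flange's). Camera axes: x right, y down, z forward; pixel columns grow to the right and rows downward; lengths in m; the calibration is good to about 2 mm. The wrist camera is an equidistant fisheye: a pixel r from the principal point sees the ray r / f radians off the axis. A picture is of the moment at which its call begins: read the wrist's pose just before it. There is no depth.
- job.finish_job(): hands the job in; it is judged then, once.
The state is a dict: "t": time; "q": joint angles; "dq": joint speeds; "effort": joint torques, N m; "tool_pos": TCP position; "tool_rot": TCP orientation; "contact_force": force on the tool from outside, world axes, zero at the start; "wrist_torque": the same for the moment, N m; "opening": finger opening in m; "grip_force": force on a finger pad.
Only numpy, scipy, OpenCV 4.12 (cv2) and the standard library are available. Lean on these libraries where they do the work, as an engineer would, in place of code of your own. Each camera call takes 0.05 s, during which the arm holds its last target. There are 200 camera calls.

## Working session

There is one attempt and no reset: what is moved stays moved. The work goes in short steps, Python scripts to look and compute and a shell command to move; the robot and the scene stay as the last step left them, time stands still between calls to the robot, and variables do not carry over. Pictures are saved under pics/ and viewed, at most 14 in all, crops included, and the job is handed in when it is done.

```bash
ls; mkdir -p pics; cat > h.py <<'E'
import numpy as np, cv2
from station import ctrl, optics, job
from scipy.spatial.transform import Rotation as R
def ray(im,u,v):
    Rm=R.from_rotvec(np.ravel(im["rvec"])).as_matrix(); t=np.ravel(im["tvec"])
    d=Rm.T@np.array([(u-im["cx"])/im["fx"],(v-im["cy"])/im["fy"],1]); return -Rm.T@t,d
def onz(im,u,v,z):
    o,d=ray(im,u,v); return o+d*(z-o[2])/d[2]
def proj(im,p):
    Rm=R.from_rotvec(np.ravel(im["rvec"])).as_matrix(); c=Rm@np.array(p)+np.ravel(im["tvec"])
    return im["fx"]*c[0]/c[2]+im["cx"],im["fy"]*c[1]/c[2]+im["cy"]
def totool(d):
    return R.from_rotvec(ctrl.get_obs()["tool_rot"]).inv().apply(d)
E
python3 - <<'E'
from h import *
for n in("scene","top"):
    im=optics.get_image(n); cv2.imwrite(f"pics/{n}0.png",im["image"]); print(n,ray(im,320,240))
o=ctrl.get_obs(); print(o["tool_pos"],R.from_rotvec(o["tool_rot"]).as_matrix().round(3))
E
```

```text
pics
scene (array([ 1.34862001, -0.44272325,  0.73315247]), array([-0.69331332,  0.41434751, -0.58975659]))
top (array([0.43735861, 0.0146433 , 1.15012972]), array([ 0.13795387, -0.01073368, -0.99039355]))
[0.20273847 0.59058748 0.23016628] [[-0.946  0.325 -0.001]
 [ 0.325  0.946 -0.002]
 [ 0.    -0.002 -1.   ]]
```

View pics/scene0.png

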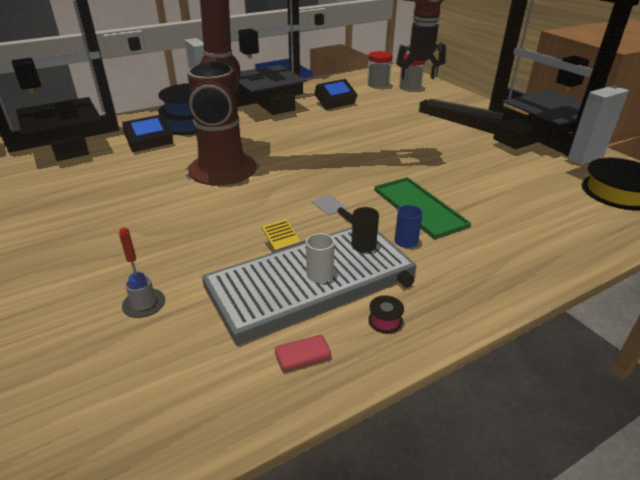

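View pics/top0.png

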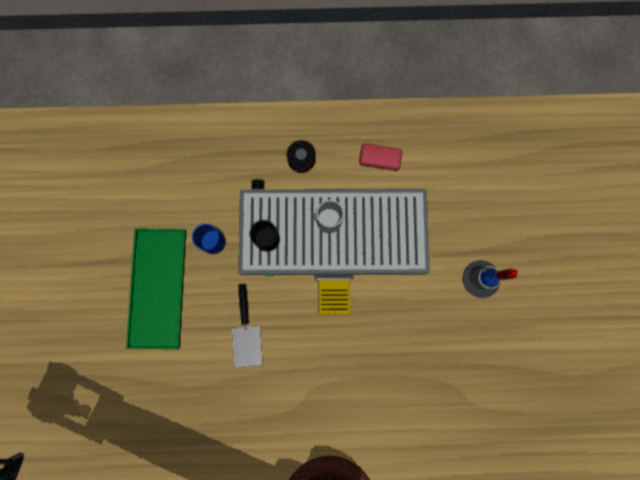

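The pictures show the white cup (top 329,216) and the black cup (264,236) on the extractor, with no orange cup. The blue cup (209,238) is a look-alike standing on the bench. The treadle is at (334,296), the brush in its holder at (482,279), the tray at (157,289) and the scraper at (246,325). The black cup meant is the one at (264,236): it is black and stands on the grille. I'll measure everything and make one enlarged crop to confirm.

```bash
python3 - <<'E'
from h import *
im=optics.get_image("top"); I=im["image"]; hsv=cv2.cvtColor(I,cv2.COLOR_BGR2HSV)
def cont(lo,hi,box,src=hsv):
    x0,y0,x1,y1=box; m=np.zeros(I.shape[:2],np.uint8); m[y0:y1,x0:x1]=cv2.inRange(src,lo,hi)[y0:y1,x0:x1]
    c=max(cv2.findContours(m,cv2.RETR_EXTERNAL,cv2.CHAIN_APPROX_NONE)[0],key=cv2.contourArea); return c
def rect(n,c,z):
    P=np.array([onz(im,*p,z)[:2] for p in c[:,0].astype(float)],np.float32); r=cv2.minAreaRect(P); print(n,np.round(r[0],4),np.round(r[1],3),round(r[2],1),np.round(cv2.boxPoints(r),3).tolist())
rect("tray",cont((45,100,40),(75,255,255),(100,200,200,370)),0.016)
rect("pedal",cont((20,150,100),(32,255,255),(310,270,360,325)),0.04)
rect("brushhandle",cont((0,150,60),(8,255,255),(470,255,540,290)),.16)
rect("black",cont((0,0,0),(180,255,45),(245,212,285,256)),.125)
m=cont((0,0,150),(180,60,255),(236,185,435,275)); rect("extr",m,.035)
s=optics.get_image("scene"); cv2.imwrite("pics/s1.png",cv2.resize(s["image"][190:330,90:450],None,fx=2.2,fy=2.2))
T=cv2.resize(I[170:300,185:525],None,fx=2.3,fy=2.3,interpolation=cv2.INTER_CUBIC); cv2.imwrite("pics/t1.png",T)
# guesses
for n,u,v,z in(("white rim",329,216,.125),("black rim",264,236,.125),("holder",482,279,.0),("handle end top",513,273,.19)): print(n,onz(im,u,v,z).round(3))
print("holder scene foot",onz(s,143,301,0).round(3))
E
```

```text
tray [0.4945 0.3861] [0.122 0.278] 87.3 [[0.3529999852180481, 0.3319999873638153], [0.6299999952316284, 0.3190000057220459], [0.6359999775886536, 0.4410000145435333], [0.35899999737739563, 0.45399999618530273]]
pedal [ 0.4596 -0.0254] [0.072 0.079] 88.4 [[0.4189999997615814, -0.05999999865889549], [0.49799999594688416, -0.06300000101327896], [0.5, 0.009999999776482582], [0.42100000381469727, 0.012000000104308128]]
brushhandle [ 0.4965 -0.3859] [0.016 0.017] 85.4 [[0.4869999885559082, -0.3930000066757202], [0.5040000081062317, -0.39500001072883606], [0.5049999952316284, -0.3779999911785126], [0.48899999260902405, -0.37700000405311584]]
black [0.5937 0.121 ] [0.07  0.056] 43.7 [[0.5490000247955322, 0.11699999868869781], [0.5879999995231628, 0.07699999958276749], [0.6380000114440918, 0.125], [0.6000000238418579, 0.16500000655651093]]
extr [ 0.6141 -0.0289] [0.418 0.176] 88.8 [[0.5210000276565552, -0.23600000143051147], [0.6980000138282776, -0.23999999463558197], [0.7070000171661377, 0.17800000309944153], [0.5299999713897705, 0.18199999630451202]]
white rim [ 0.632 -0.017  0.125]
black rim [0.592 0.123 0.125]
holder [ 0.494 -0.378  0.   ]
handle end top [ 0.495 -0.376  0.19 ]
holder scene foot [ 0.487 -0.374  0.   ]
```

View pics/t1.png

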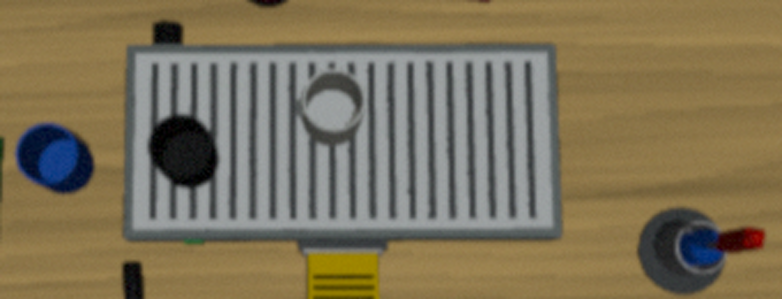

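View pics/s1.png

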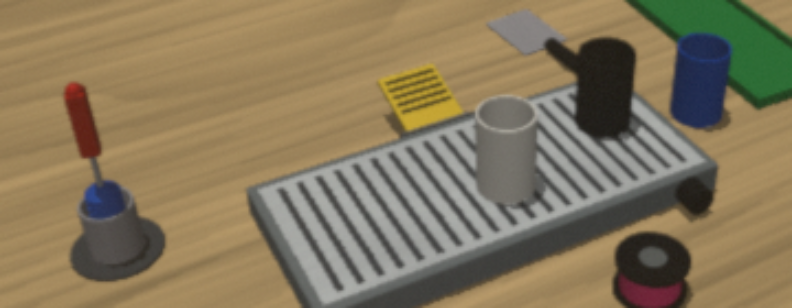

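The crops confirm it: the white cup (329,216) and black cup (264,236) are on the grille, and the blue one (209,238) is off it on the bench. I'll move to the treadle first.

```bash
cat >> h.py <<'E'
def to(p,yaw=None):
    """shift & turn (tool axes) to world TCP p, tool pointing down with tool y at world angle yaw(deg)"""
    o=ctrl.get_obs(); r=R.from_rotvec(o["tool_rot"]); d=r.inv().apply(np.array(p)-o["tool_pos"])
    t=np.zeros(3)
    if yaw is not None:
        a=np.deg2rad(yaw); y=np.array([np.cos(a),np.sin(a),0]); z=np.array([0,0,-1.])
        g=R.from_matrix(np.c_[np.cross(y,z),y,z]); t=(r.inv()*g).as_rotvec()
    print("shift",d.round(4).tolist(),"turn",t.round(4).tolist(),"t",o["t"])
E
python3 -m jog '[[[-0.2,-0.25,0],[0,0,-0.15]],[[-0.2,-0.25,0],[0,0,-0.33]],[[-0.2,-0.25,0],[0,0,-0.33]],[[-0.2,-0.25,0],[0,0,-0.33]],[[-0.2,-0.25,0],[0,0,-0.33]]]' 0
python3 -c "
from h import *
to([.443,-.026,.231],90)"
```

```text
t: 0.7
tool_pos: [0.2874, 0.3539, 0.2311]
tool_rot: [-0.0, 3.141, -0.0]
contact_force: [1.7, -0.1, 0.1]
opening: 0.0121
grip_force: 0.0
shift [-0.1556, -0.3799, 0.0001] turn [-0.0002, 0.0002, 0.0001] t 0.7
```

```bash
python3 -m jog '[[[-0.155,-0.38,0],[0,0,0]],[[-0.155,-0.38,0],[0,0,0]],[[-0.155,-0.38,0],[0,0,0]],[[-0.155,-0.38,0],[0,0,0]],[[-0.155,-0.38,0],[0,0,0]]]'
python3 -m jog '[[[-0.061,-0.147,0],[0,0,0]],[[-0.061,-0.147,0],[0,0,0]],[[-0.061,-0.147,0],[0,0,0]],[[-0.061,-0.147,0],[0,0,0]],[[-0.061,-0.147,0],[0,0,0]]]'
python3 -c "
from h import *
to([.443,-.026,.06],90)
o=ctrl.get_obs(); w=optics.get_image('wrist'); cv2.imwrite('pics/w1.png',w['image']); print(w['fx'],w['cx'],w['cy'],np.round(w['mount'],3).tolist())"
```

```text
t: 1.2
tool_pos: [0.3817, 0.1223, 0.2314]
tool_rot: [0.001, 3.14, 0.0]
contact_force: [0.3, 0.9, -0.1]
opening: -0.0
grip_force: 0.0
t: 1.7
tool_pos: [0.4425, -0.0241, 0.231]
tool_rot: [-0.007, -3.141, -0.001]
contact_force: [-0.3, -0.2, -0.1]
opening: 0.0
grip_force: 0.0
shift [-0.0007, -0.0019, 0.171] turn [0.0005, -0.0011, -0.0042] t 1.7
371.64829954431775 315.94003705086493 239.289293890912 [[0.0, -0.953, -0.303, 0.079], [1.0, 0.0, 0.0, -0.0], [-0.0, -0.303, 0.953, -0.141], [0.0, 0.0, 0.0, 1.0]]
```

View pics/w1.png

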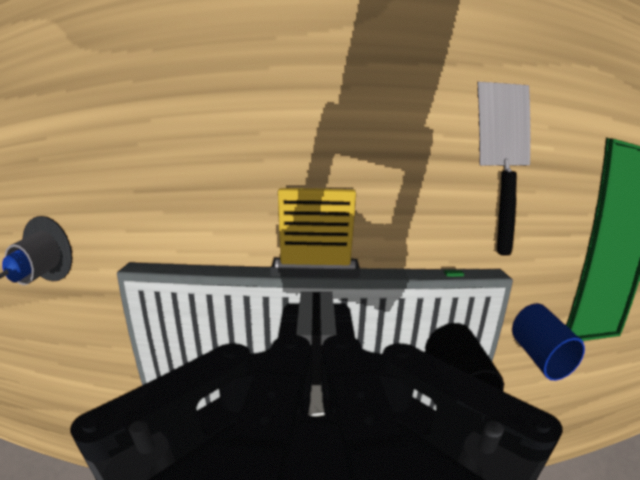

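The wrist picture shows the treadle (316,228) centred on the gripper line, so it is safe to press. The scraper (505,170) and blue cup (548,340) are off to the right.

```bash
python3 -m jog '[[[0,-0.002,0.05],[0,0,0]],[[0,-0.002,0.1],[0,0,0]],[[0,-0.002,0.15],[0,0,0]],[[0,-0.002,0.17],[0,0,0]],[[0,-0.002,0.175],[0,0,0]]]' | grep -E "pos|force"
python3 -m jog '[[[0,0,0.007],[0,0,0]],[[0,0,0.014],[0,0,0]],[[0,0,0.02],[0,0,0]],[[0,0,0.025],[0,0,0]],[[0,0,0.025],[0,0,0]]]'| grep -E "pos|force"
python3 -m jog '[[[0,0,0.002],[0,0,0]],[[0,0,0.003],[0,0,0]],[[0,0,0.003],[0,0,0]],[[0,0,0.003],[0,0,0]],[[0,0,0.003],[0,0,0]]]'| grep -E "pos|force"
```

```text
tool_pos: [0.4391, -0.0224, 0.0527]
contact_force: [-0.1, 0.3, 0.6]
grip_force: 0.0
tool_pos: [0.4433, -0.0249, 0.0326]
contact_force: [-3.1, 0.9, 6.8]
grip_force: 3.1
tool_pos: [0.4434, -0.0249, 0.0302]
contact_force: [-3.6, 1.5, 7.9]
grip_force: 3.5
```

```bash
python3 -m jog '[[[0,0,0.002],[0,0,0]],[[0,0,0.003],[0,0,0]],[[0,0,0.004],[0,0,0]],[[0,0,0.004],[0,0,0]],[[0,0,0.004],[0,0,0]]]'| grep -E "pos|force"
python3 -m jog '[[[0,0,0.001],[0,0,0]],[[0,0,0.002],[0,0,0]],[[0,0,0.002],[0,0,0]],[[0,0,0.002],[0,0,0]],[[0,0,0.002],[0,0,0]]]'| grep -E "pos|force"
```

```text
tool_pos: [0.4435, -0.025, 0.0287]
contact_force: [-13.2, 2.5, 26.9]
grip_force: 13.1
tool_pos: [0.4436, -0.025, 0.0284]
contact_force: [-21.0, 4.4, 40.1]
grip_force: 19.6
```

The stop is reached: force rose steeply at z≈0.0287 and it was held for about 1 s. I'll retreat and go to the brush.

```bash
python3 -m jog '[[[0,0,-0.05],[0,0,0]],[[0,0,-0.1],[0,0,0]],[[0,-0.04,-0.15],[0,0,0]],[[-0.01,-0.08,-0.2],[0,0,0]],[[-0.02,-0.12,-0.23],[0,0,0]]]' 1 | grep pos
python3 -m jog '[[[-0.015,-0.05,-0.02],[0,0,0]],[[-0.02,-0.1,-0.04],[0,0,0]],[[-0.025,-0.15,-0.06],[0,0,0]],[[-0.033,-0.2,-0.07],[0,0,0]],[[-0.033,-0.24,-0.07],[0,0,0]]]' | grep pos
python3 -c "
from h import *
o=ctrl.get_obs(); print(o['tool_pos'],o['q'],o['opening'])
to([.496,-.386,.141])
w=optics.get_image('wrist'); cv2.imwrite('pics/w2.png',w['image'])"
```

```text
tool_pos: [0.4582, -0.1245, 0.2371]
tool_pos: [0.4911, -0.3614, 0.3063]
[ 0.49107957 -0.36136963  0.3063189 ] [-7.56575172e-01 -2.08968674e-02  1.56353938e+00  3.91417265e-04
  1.59278552e+00 -2.32687274e+00] 0.08527261630168222
shift [-0.0041, -0.024, 0.1654] turn [0.0, 0.0, 0.0] t 5.25
```

View pics/w2.png

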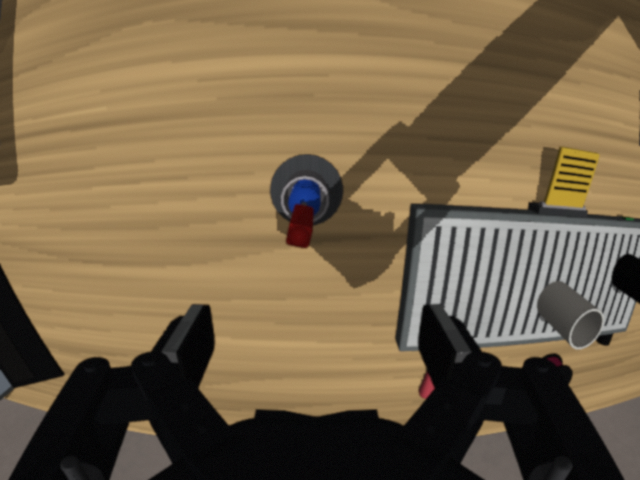

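The brush handle spans (304,207) to (298,243), with the holder at about (306,195), slightly off the gripper midline. I'll add fisheye rays and look at the handle's yaw.

```bash
cat >> h.py <<'E'
def wshot():
    o=ctrl.get_obs(); w=optics.get_image("wrist"); w["r"]=R.from_rotvec(o["tool_rot"]); w["p"]=np.array(o["tool_pos"]); return w
def wz(w,u,v,z):
    a=np.array([(u-w["cx"])/w["fx"],(v-w["cy"])/w["fy"]]); th=np.linalg.norm(a)
    d=np.r_[a/th*np.sin(th),np.cos(th)] if th>0 else np.array([0,0,1.]); M=np.array(w["mount"])
    d=w["r"].apply(M[:3,:3]@d); o=w["p"]+w["r"].apply(M[:3,3]); return o+d*(z-o[2])/d[2]
E
python3 - <<'E'
from h import *
w=wshot(); I=w["image"]; hsv=cv2.cvtColor(I,cv2.COLOR_BGR2HSV)
m=cv2.inRange(hsv,(0,120,40),(8,255,255)); m[:, :270]=0; m[:,330:]=0; m[270:]=0
ys,xs=np.nonzero(m); print(ys.min(),ys.max())
b=xs[ys<ys.min()+4].mean(); e=xs[ys>ys.max()-4].mean(); print(b,e)
print("lower end z.12",wz(w,b,ys.min()+1,.12).round(4)); print("upper end z.195",wz(w,e,ys.max()-3,.195).round(4))
print("foot",wz(w,306,190,0).round(4),"rim",wz(w,304,198,.06).round(4))
print("white rim",wz(w,579,327,.125).round(3))
t=optics.get_image("top");hsv=cv2.cvtColor(t["image"],cv2.COLOR_BGR2HSV);print("top: foot mask n/a")
cv2.imwrite("pics/w3.png",cv2.resize(I[140:260,245:365],None,fx=5,fy=5,interpolation=cv2.INTER_CUBIC))
E
```

```text
207 250
310.0869565217391 310.54545454545456
lower end z.12 [ 0.4857 -0.375   0.12  ]
upper end z.195 [ 0.497  -0.3731  0.195 ]
foot [ 0.4908 -0.3828  0.    ] rim [ 0.4886 -0.3829  0.06  ]
white rim [ 0.628 -0.047  0.125]
top: foot mask n/a
```

View pics/w3.png

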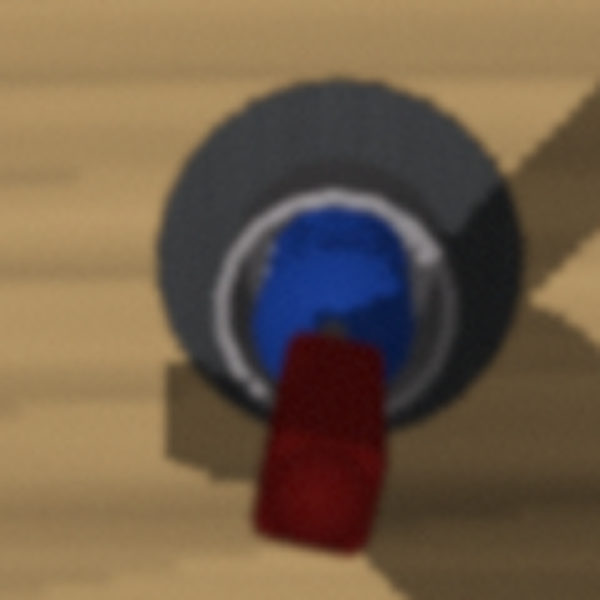

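The enlarged crop shows the handle end centred at (308,238) and its lower end at (312,208). The end face is turned about 10°, so tool y should point at about 80°.

```bash
python3 - <<'E'
from h import *
w=wshot()
print(wz(w,308,238,.195).round(4),wz(w,312,209,.12).round(4))
for c in ((320,310),):print("rim",wz(w,245+338/5,140+315/5,.06).round(4),"foot",wz(w,245+340/5,140+255/5,0.004).round(4))
t=optics.get_image("top"); cv2.imwrite("pics/t2.png",cv2.resize(t["image"][170:300,185:525],None,fx=2.3,fy=2.3,interpolation=cv2.INTER_CUBIC))
p=wz(w,308,238,.195)*.5+wz(w,312,209,.12)*.5; print(p); to([p[0],p[1],.141],80)
E
```

```text
[ 0.4896 -0.3675  0.195 ] [ 0.4861 -0.3655  0.12  ]
rim [ 0.4934 -0.3656  0.06  ] foot [ 0.4906 -0.3656  0.004 ]
[ 0.48783505 -0.36650606  0.1575    ]
shift [0.0023, -0.0079, 0.1621] turn [0.0001, 0.0006, 0.1733] t 5.5
```

View pics/t2.png

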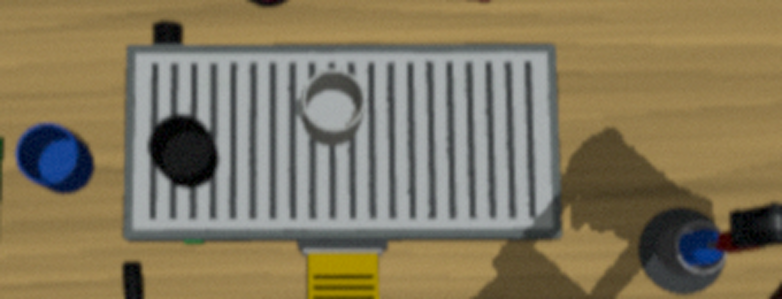

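The cups have not moved. The wrist estimates were taken while the arm was still settling, so I'll re-measure now that it is still.

```bash
python3 - <<'E'
from h import *
w=wshot(); I=w["image"]; hsv=cv2.cvtColor(I,cv2.COLOR_BGR2HSV)
def cen(lo,hi,box):
    x0,y0,x1,y1=box; m=cv2.inRange(hsv[y0:y1,x0:x1],lo,hi); M=cv2.moments(m,True); return M["m10"]/M["m00"]+x0,M["m01"]/M["m00"]+y0,M["m00"]
B=(265,140,360,265)
r=cen((0,180,30),(6,255,255),B); b=cen((105,150,30),(130,255,255),B); print(r,b)
print(w["p"],w["r"].as_matrix().round(3).tolist())
print("handle mid z.16",wz(w,r[0],r[1],.16).round(4),"bristle top z.07",wz(w,b[0],b[1],.07).round(4))
t=optics.get_image("top"); hsv=cv2.cvtColor(t["image"],cv2.COLOR_BGR2HSV)
r=cen((105,150,30),(130,255,255),(460,255,510,305)); print("top bristle",onz(t,r[0],r[1],.07))
E
```

```text
(295.68130489335005, 230.71016311166875, 797.0) (301.3888888888889, 197.37916666666666, 720.0)
[ 0.49000801 -0.35866104  0.30310114] [[-1.0, 0.001, 0.001], [0.001, 1.0, 0.0], [-0.001, 0.0, -1.0]]
handle mid z.16 [ 0.4946 -0.3752  0.16  ] bristle top z.07 [ 0.4854 -0.3739  0.07  ]
top bristle [ 0.49380276 -0.36995913  0.07      ]
```

```bash
python3 -m jog '[[[-0.004,-0.016,0],[0,0,0.15]],[[-0.004,-0.016,0.03],[0,0,0.173]],[[-0.004,-0.016,0.06],[0,0,0.173]],[[-0.004,-0.016,0.07],[0,0,0.173]],[[-0.004,-0.016,0.07],[0,0,0.173]]]' | grep pos
python3 - <<'E'
from h import *
w=wshot(); I=w["image"]; cv2.imwrite("pics/w4.png",I[100:480,120:520]); to([.494,-.375,.141],80)
hsv=cv2.cvtColor(I,cv2.COLOR_BGR2HSV); m=cv2.inRange(hsv[:,200:440],(0,180,30),(6,255,255)); M=cv2.moments(m,True); print(wz(w,M["m10"]/M["m00"]+200,M["m01"]/M["m00"],.16))
E
```

```text
tool_pos: [0.4933, -0.3729, 0.2308]
shift [-0.0002, -0.0012, 0.0919] turn [0.0003, -0.0004, 0.0019] t 6.15
[ 0.49496302 -0.37520276  0.16      ]
```

View pics/w4.png

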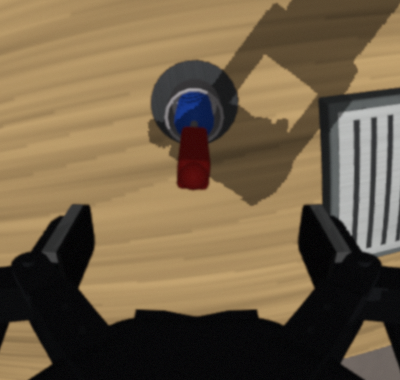

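The handle (193,165 in the crop) sits square and centred between the fingers. I'll descend and grip it.

```bash
python3 -m jog '[[[-0.001,-0.001,0.03],[0,0,0]],[[-0.001,-0.001,0.06],[0,0,0]],[[-0.001,-0.001,0.085],[0,0,0]],[[-0.001,-0.001,0.091],[0,0,0]],[[-0.001,-0.001,0.091],[0,0,0]]]' | grep -E "pos|force"
python3 -m jog '[[[0,0,0],[0,0,0]],[[0,0,0],[0,0,0]],[[0,0,0],[0,0,0]],[[0,0,0],[0,0,0]],[[0,0,0],[0,0,0]]]' 0 50 
python3 -m jog '[[[0,0,0],[0,0,0]],[[0,0,0],[0,0,0]],[[0,0,0],[0,0,0]],[[0,0,0],[0,0,0]],[[0,0,0],[0,0,0]]]'
```

```text
tool_pos: [0.4951, -0.3759, 0.1426]
contact_force: [-0.1, -0.5, 1.4]
grip_force: 0.0
t: 7.15
tool_pos: [0.495, -0.3761, 0.1425]
tool_rot: [0.273, 3.129, -0.001]
contact_force: [0.2, -1.2, -1.1]
opening: 0.0175
grip_force: 48.7
t: 7.65
tool_pos: [0.495, -0.3761, 0.1424]
tool_rot: [0.273, 3.129, -0.001]
contact_force: [-0.1, 0.5, 5.5]
opening: 0.0174
grip_force: 49.3
```

```bash
python3 -m jog '[[[0,0,-0.03],[0,0,0]],[[0,0,-0.06],[0,0,0]],[[0,0,-0.1],[0,0,0]],[[0,0,-0.14],[0,0,0]],[[0,0,-0.165],[0,0,0]]]' | grep -E "pos|force|open"
python3 - <<'E'
from h import *
to([.632,-.08,.307])
for n in("scene","top"):
    im=optics.get_image(n)["image"]; cv2.imwrite(f"pics/{n}5.png",im[180:300,60:420] if n=="scene" else im[180:300,180:540])
a=cv2.imread("pics/scene5.png");b=cv2.imread("pics/top5.png"); cv2.imwrite("pics/5.png",cv2.resize(np.vstack([a,b]),None,fx=2.2,fy=2.2))
E
```

```text
tool_pos: [0.495, -0.3762, 0.3093]
contact_force: [-0.4, -0.0, -1.0]
opening: 0.0176
grip_force: 48.8
shift [-0.0837, 0.3154, 0.0021] turn [0.0, 0.0, 0.0] t 8.15
```

View pics/5.png

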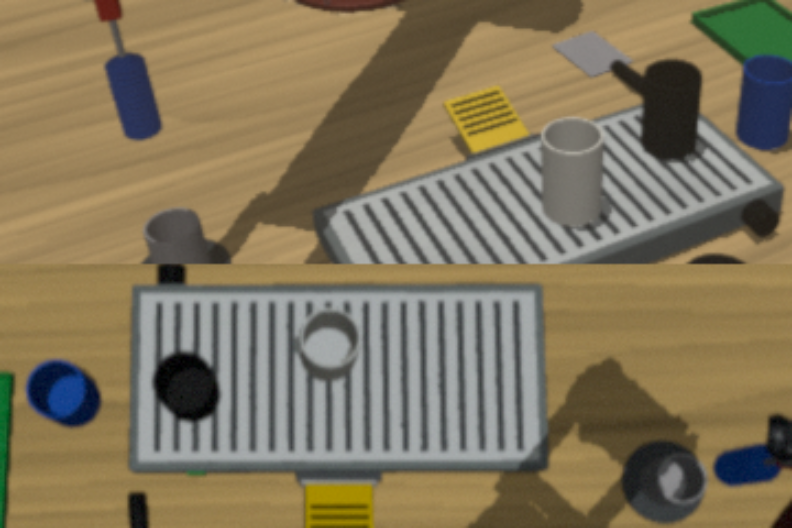

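The brush hangs nearly vertical: its tip is at scene (124.5,240.5) and top (~512,272). The holder is empty, with its rim at top (489.5,277), and the cups stand where they were. I'll triangulate.

```bash
cat >> h.py <<'E'
def tri(a,pa,b,pb):
    o1,d1=ray(a,*pa);o2,d2=ray(b,*pb); s=np.linalg.lstsq(np.c_[d1,-d2],o2-o1,rcond=None)[0]; p,q=o1+s[0]*d1,o2+s[1]*d2; return ((p+q)/2).round(4),np.linalg.norm(p-q).round(4)
E
python3 - <<'E'
from h import *
s=optics.get_image("scene");t=optics.get_image("top")
print("tip",tri(s,(124.5,240.5),t,(512.5,271.8)), "tip scene ray at z .172",onz(s,124.5,240.5,.172))
print("holder rim",onz(t,489.5,277.3,.06).round(4),onz(s,60+177/2.2,180+225/2.2,.06).round(4))
print("white rim",onz(t,329.1,215.9,.125).round(4),onz(s,320,242.7,.125).round(4),"base",onz(s,320.5,274.5,.035).round(4))
print("black rim",onz(s,365,215,.125).round(4))
# top: dark blob of black = union of rim & base discs; compare with projections
h=cv2.cvtColor(t["image"],cv2.COLOR_BGR2GRAY); m=cv2.inRange(h[212:258,245:288],0,40); c=max(cv2.findContours(m,0,1)[0],key=cv2.contourArea); x,y,ww,hh=cv2.boundingRect(c); print("black bbox",x+245,y+212,ww,hh)
for P in((.592,.123),(.585,.118),(.58,.115)): 
    q=np.array([proj(t,(P[0]+.03*np.cos(a),P[1]+.03*np.sin(a),z)) for a in np.linspace(0,6.28,60) for z in(.035,.125)]); print(P,q.min(0).round(1),q.max(0).round(1))
E
```

```text
tip (array([ 0.499 , -0.3795,  0.1726]), np.float64(0.0048)) tip scene ray at z .172 [ 0.4999258  -0.37742177  0.172     ]
holder rim [ 0.4944 -0.375   0.06  ] [ 0.498  -0.3694  0.06  ]
white rim [ 0.6318 -0.0174  0.125 ] [ 0.6419 -0.0203  0.125 ] base [ 0.6393 -0.0169  0.035 ]
black rim [0.6022 0.1214 0.125 ]
black bbox 250 220 29 32
(0.592, 0.123) [249.7 222.1] [281.  254.6]
(0.585, 0.118) [252.1 225.3] [283.2 257.5]
(0.58, 0.115) [253.5 227.6] [284.5 259.7]
```

```bash
python3 -m jog '[[[-0.02,0.05,0],[0,0,0]],[[-0.05,0.15,0],[0,0,0]],[[-0.08,0.315,0],[0,0,0]],[[-0.08,0.315,0],[0,0,0]],[[-0.08,0.315,0],[0,0,0]]]' | grep pos
python3 -c "
from h import *
to([.637,-.018,.307])"
```

```text
tool_pos: [0.599, -0.1473, 0.3028]
shift [-0.015, 0.134, -0.0041] turn [0.0, 0.0, 0.0] t 8.85
```

```bash
python3 -m jog '[[[-0.015,0.045,-0.004],[0,0,0]],[[-0.015,0.09,-0.004],[0,0,0]],[[-0.015,0.12,-0.004],[0,0,0]],[[-0.015,0.12,-0.004],[0,0,0]],[[-0.015,0.12,-0.004],[0,0,0]]]' | grep pos
python3 - <<'E'
from h import *
to([.637,-.018,.307])
s=optics.get_image("scene");t=optics.get_image("top")
a=s["image"][180:300,240:400];b=t["image"][160:280,240:400]; cv2.imwrite("pics/6.png",cv2.resize(np.hstack([a,b]),None,fx=2.5,fy=2.5,interpolation=cv2.INTER_CUBIC))
E
```

```text
tool_pos: [0.6343, -0.0335, 0.3076]
shift [-0.0, 0.0157, 0.0006] turn [0.0, 0.0, 0.0] t 9.35
```

View pics/6.png

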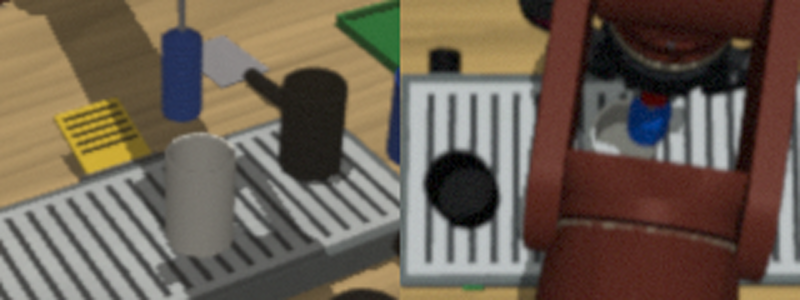

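Scene shows the brush tip at (313.2,225.2) and the white rim centre at (320.4,240.8). I'll compare both in that same view.

```bash
python3 - <<'E'
from h import *
s=optics.get_image("scene"); a=onz(s,313.2,225.2,.1705); b=onz(s,320.4,240.8,.125); print(a,b,ctrl.get_obs()["tool_pos"]); print("shift",totool(b-a))
t=optics.get_image("top"); m=cv2.cvtColor(t["image"],cv2.COLOR_BGR2HSV)[190:240,305:365]; m=cv2.inRange(m,(105,150,30),(130,255,255)); M=cv2.moments(m,True); print(onz(t,305+M["m10"]/M["m00"],190+M["m01"]/M["m00"],.2))
E
```

```text
[ 0.63636784 -0.03340804  0.1705    ] [ 0.63655332 -0.0161752   0.125     ] [ 0.6346688  -0.03520713  0.30934336]
shift [0.00272807 0.01701649 0.04550002]
[ 0.63233342 -0.03561076  0.2       ]
```

```bash
python3 -m jog '[[[0.002,0.017,0],[0,0,0]],[[0.002,0.017,0],[0,0,0]],[[0.002,0.017,0.03],[0,0,0]],[[0.002,0.017,0.05],[0,0,0]],[[0.002,0.017,0.06],[0,0,0]]]' | grep -E "pos|contact"
python3 -m jog '[[[0,0,0.02],[0,0,0]],[[0,0,0.04],[0,0,0]],[[0,0,0.06],[0,0,0]],[[0,0,0.065],[0,0,0]],[[0,0,0.065],[0,0,0]]]' | grep -E "pos|contact"
python3 - <<'E'
from h import *
s=optics.get_image("scene");t=optics.get_image("top")
a=s["image"][180:300,240:400];b=t["image"][160:280,240:400]; cv2.imwrite("pics/7.png",cv2.resize(np.hstack([a,b]),None,fx=2.5,fy=2.5,interpolation=cv2.INTER_CUBIC))
print(ctrl.get_obs()["tool_pos"])
E
```

```text
tool_pos: [0.6352, -0.0168, 0.2482]
contact_force: [0.9, -0.1, -0.1]
tool_pos: [0.6359, -0.0169, 0.1853]
contact_force: [0.5, -0.3, -0.4]
[ 0.63696593 -0.01706821  0.18734787]
```

View pics/7.png

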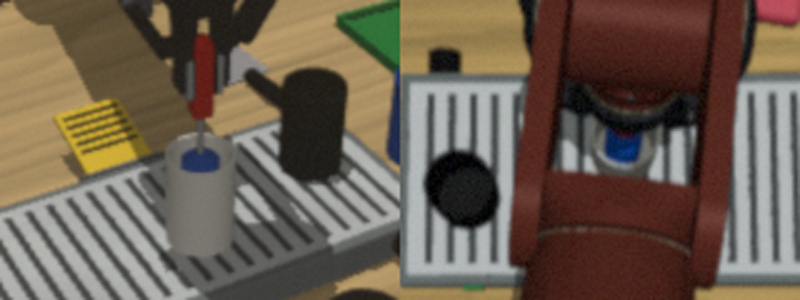

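The brush is centred inside the white cup. I'll go a little deeper, then up to the upper half, then down again.

```bash
python3 -m jog '[[[0,0,0.005],[0,0,0]],[[0,0,0.005],[0,0,0]],[[0,0,0.005],[0,0,0]],[[0,0,0.005],[0,0,0]],[[0,0,0.005],[0,0,0]]]' | grep -E "pos|contact"
python3 -m jog '[[[0,0,-0.03],[0,0,0]],[[0,0,-0.056],[0,0,0]],[[0,0,-0.056],[0,0,0]],[[0,0,-0.056],[0,0,0]],[[0,0,-0.056],[0,0,0]]]' | grep -E "pos|contact"
python3 -m jog '[[[0,0,0.03],[0,0,0]],[[0,0,0.056],[0,0,0]],[[0,0,0.056],[0,0,0]],[[0,0,0.056],[0,0,0]],[[0,0,0.056],[0,0,0]]]' | grep -E "pos|contact"
python3 -m jog '[[[0,0,0],[0,0,0]],[[0,0,-0.04],[0,0,0]],[[0,0,-0.08],[0,0,0]],[[0,0,-0.12],[0,0,0]],[[0,0,-0.13],[0,0,0]]]' | grep -E "pos|contact"
python3 - <<'E'
from h import *
to([.599,.105,.309])
t=optics.get_image("top");s=optics.get_image("scene")
h=cv2.cvtColor(s["image"],cv2.COLOR_BGR2GRAY); m=cv2.inRange(h[200:265,335:390],0,42); c=max(cv2.findContours(m,0,1)[0],key=cv2.contourArea); print("scene black bbox",np.add(cv2.boundingRect(c),(335,200,0,0)))
for P in((.592,.123),(.599,.123),(.605,.12)):
    q=np.array([proj(s,(P[0]+.03*np.cos(a),P[1]+.03*np.sin(a),z)) for a in np.linspace(0,6.28,60) for z in(.035,.125)]); print(P,q.min(0).round(1),q.max(0).round(1))
cv2.imwrite("pics/8.png",np.hstack([s["image"][180:330,200:440],t["image"][160:310,200:440]]))
E
```

```text
tool_pos: [0.6363, -0.0169, 0.181]
contact_force: [0.1, -0.3, -2.0]
tool_pos: [0.6354, -0.0168, 0.235]
contact_force: [0.1, -0.2, -1.2]
tool_pos: [0.6357, -0.0169, 0.1799]
contact_force: [0.6, -0.4, 0.2]
tool_pos: [0.6382, -0.0172, 0.318]
contact_force: [1.2, -0.6, 0.2]
shift [0.0599, 0.1135, 0.0084] turn [0.0, 0.0, 0.0] t 12.65
scene black bbox [339 208  39  44]
(0.592, 0.123) [348.2 205.7] [376.2 252. ]
(0.599, 0.123) [349.8 207.1] [378.1 253.6]
(0.605, 0.12) [350.2 208.6] [378.5 255.4]
```

```bash
python3 -m jog '[[[0.02,0.04,0],[0,0,0]],[[0.045,0.09,0],[0,0,0]],[[0.065,0.131,0],[0,0,0]],[[0.065,0.131,0],[0,0,0]],[[0.065,0.131,0],[0,0,0]]]' | grep pos
python3 -m jog '[[[0,0,0],[0,0,0]],[[0,0,0],[0,0,0]],[[0,0,0],[0,0,0]],[[0,0,0],[0,0,0]],[[0,0,0.002],[0,0,0]]]' | grep pos
python3 - <<'E'
from h import *
to([.597,.123,.309])
s=optics.get_image("scene");t=optics.get_image("top")
a=s["image"][160:300,260:420];b=t["image"][170:310,220:380]; cv2.imwrite("pics/8.png",cv2.resize(np.hstack([a,b]),None,fx=2.5,fy=2.5,interpolation=cv2.INTER_CUBIC))
E
```

```text
tool_pos: [0.5937, 0.1242, 0.3082]
tool_pos: [0.5952, 0.1228, 0.3091]
shift [-0.0018, 0.0006, 0.0001] turn [0.0, 0.0, 0.0] t 13.75
```

View pics/8.png

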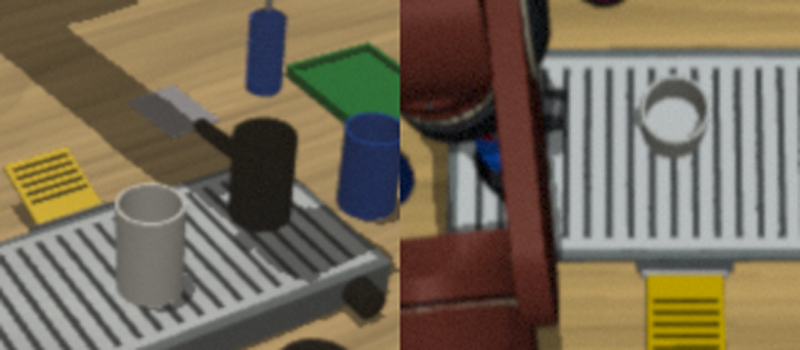

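The brush tip is at scene (365.6,196.4), above the black rim centre (365.8,213.2). Everything else is unchanged.

```bash
python3 - <<'E'
from h import *
s=optics.get_image("scene"); a=onz(s,365.6,196.4,.1717); b=onz(s,365.8,213.2,.125); print(a,b,totool(b-a))
E
```

```text
[0.59843528 0.12229541 0.1717    ] [0.59700614 0.12728334 0.125     ] [0.00225419 0.00467197 0.04670014]
```

```bash
python3 -m jog '[[[0,0.003,0],[0,0,0]],[[0,0.003,0.02],[0,0,0]],[[0,0.003,0.04],[0,0,0]],[[0,0.003,0.055],[0,0,0]],[[0,0.003,0.065],[0,0,0]]]' | grep -E "pos|contact"
python3 -m jog '[[[0,0,0.02],[0,0,0]],[[0,0,0.04],[0,0,0]],[[0,0,0.055],[0,0,0]],[[0,0,0.063],[0,0,0]],[[0,0,0.063],[0,0,0]]]' | grep -E "pos|contact"
python3 - <<'E'
from h import *
s=optics.get_image("scene")
a=s["image"][160:300,260:420]; cv2.imwrite("pics/9.png",cv2.resize(a,None,fx=2.5,fy=2.5,interpolation=cv2.INTER_CUBIC))
print(ctrl.get_obs()["tool_pos"])
E
```

```text
tool_pos: [0.5948, 0.1264, 0.242]
contact_force: [0.5, -1.0, -1.1]
tool_pos: [0.5947, 0.1262, 0.1794]
contact_force: [0.8, 0.2, -0.4]
[0.59535114 0.12634125 0.18067256]
```

View pics/9.png

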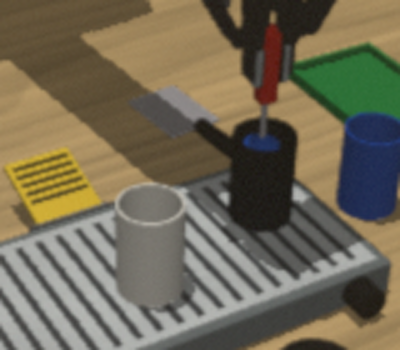

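The brush is inside the black cup. That was my 14th picture, so from here I work from numbers only.

```bash
python3 -m jog '[[[0,0,0],[0,0,0]],[[0,0,-0.03],[0,0,0]],[[0,0,-0.055],[0,0,0]],[[0,0,-0.055],[0,0,0]],[[0,0,-0.055],[0,0,0]]]' | grep -E "pos|contact"
python3 -m jog '[[[0,0,0.03],[0,0,0]],[[0,0,0.055],[0,0,0]],[[0,0,0.055],[0,0,0]],[[0,0,0.055],[0,0,0]],[[0,0,0.055],[0,0,0]]]' | grep -E "pos|contact"
python3 -m jog '[[[0,0,0],[0,0,0]],[[0,0,-0.04],[0,0,0]],[[0,0,-0.08],[0,0,0]],[[0,0,-0.12],[0,0,0]],[[0,0,-0.13],[0,0,0]]]' | grep -E "pos|contact"
python3 - <<'E'
from h import *
to([.495,-.376,.307],80)
# white & black cup after brushing
t=optics.get_image("top");s=optics.get_image("scene")
g=cv2.cvtColor(s["image"],cv2.COLOR_BGR2GRAY); m=cv2.inRange(g[200:265,345:390],0,42); c=max(cv2.findContours(m,0,1)[0],key=cv2.contourArea); print("scene black bbox",np.add(cv2.boundingRect(c),(345,200,0,0)))
E
```

```text
tool_pos: [0.5961, 0.1264, 0.2374]
contact_force: [0.7, -0.3, -1.0]
tool_pos: [0.5953, 0.1263, 0.1808]
contact_force: [0.1, 0.1, -0.0]
tool_pos: [0.5975, 0.1265, 0.3182]
contact_force: [-0.7, -0.1, 1.1]
shift [0.0142, -0.5127, 0.0096] turn [0.0028, 0.0105, 0.0008] t 16.45
scene black bbox [345 208  33  45]
```

```bash
for i in 1; do python3 -m jog '[[[0,-0.05,0],[0,0,0]],[[0.003,-0.1,0],[0,0,0]],[[0.006,-0.15,0],[0,0,0]],[[0.008,-0.2,0],[0,0,0]],[[0.01,-0.24,0],[0,0,0]]]' | grep pos; python3 -m jog '[[[0,-0.05,0],[0,0,0]],[[0.004,-0.1,0],[0,0,0]],[[0.004,-0.15,0],[0,0,0]],[[0.004,-0.2,0],[0,0,0]],[[0.004,-0.24,0],[0,0,0]]]' | grep pos; done
python3 -m jog '[[[0,0,0],[0,0,0]],[[0,0,0],[0,0,0]],[[0,0,0],[0,0,0]],[[0,0,0],[0,0,0]],[[0,0,0],[0,0,0]]]' | grep pos
python3 - <<'E'
from h import *
to([.495,-.376,.307],80)
E
```

```text
tool_pos: [0.5422, -0.1103, 0.3078]
tool_pos: [0.4968, -0.346, 0.3076]
tool_pos: [0.4989, -0.3429, 0.3107]
shift [-0.0018, -0.0333, 0.0037] turn [0.0, -0.0, 0.0025] t 18.05
```

```bash
python3 -m jog '[[[-0.002,-0.033,0],[0,0,0]],[[-0.002,-0.033,0],[0,0,0.0]],[[-0.002,-0.033,0.002],[0,0,0]],[[-0.002,-0.033,0.002],[0,0,0]],[[-0.002,-0.033,0.002],[0,0,0]]]' | grep pos
python3 -m jog '[[[0,0,0],[0,0,0]],[[0,0,0],[0,0,0]],[[0,0,0],[0,0,0]]]' | grep pos
python3 - <<'E'
from h import *
to([.495,-.3762,.3093],80)
s=optics.get_image("scene");t=optics.get_image("top")
def bb(I):
    m=cv2.inRange(cv2.cvtColor(I,cv2.COLOR_BGR2HSV),(105,150,30),(130,255,255)); M=cv2.moments(m,True); y,x=np.nonzero(m); return M["m10"]/M["m00"],M["m01"]/M["m00"],x.min(),x.max(),y.min(),y.max()
print(bb(cv2.imread("pics/scene5.png")[:,:120]),bb(s["image"][180:300,60:180]))
print(bb(cv2.imread("pics/top5.png")[:,260:]),bb(t["image"][180:300,440:540]))
E
```

```text
tool_pos: [0.495, -0.3761, 0.3087]
tool_pos: [0.4949, -0.3767, 0.3089]
shift [-0.0, 0.0005, -0.0004] turn [-0.0001, 0.0001, 0.001] t 18.85Traceback (most recent call last):
  File "<stdin>", line 6, in <module>
  File "<stdin>", line 5, in bb
ZeroDivisionError: float division by zero
```

```bash
python3 - <<'E'
from h import *
s=optics.get_image("scene");t=optics.get_image("top")
def bb(I):
    m=cv2.inRange(cv2.cvtColor(I,cv2.COLOR_BGR2HSV),(100,80,20),(135,255,255)); M=cv2.moments(m,True); y,x=np.nonzero(m); return M["m10"]/M["m00"],M["m01"]/M["m00"],x.min(),x.max(),y.min(),y.max()
print(bb(cv2.imread("pics/scene5.png")[:100,:120]),bb(s["image"][180:280,60:180]))
print(bb(cv2.imread("pics/top5.png")[:,260:]),bb(t["image"][180:300,440:540]))
E
```

```text
(60.215753424657535, 43.428082191780824, np.int64(49), np.int64(71), np.int64(25), np.int64(62)) (59.61734693877551, 42.843537414965986, np.int64(48), np.int64(71), np.int64(24), np.int64(61))
(78.66310160427807, 91.36363636363636, np.int64(29), np.int64(93), np.int64(83), np.int64(101)) (78.296, 91.64, np.int64(64), np.int64(97), np.int64(73), np.int64(99))
```

The brush hasn't slipped in the grip. I'll lower it into the holder.

```bash
python3 -m jog '[[[0,0,0.04],[0,0,0]],[[0,0,0.08],[0,0,0]],[[0,0,0.1],[0,0,0]],[[0,0,0.115],[0,0,0]],[[0,0,0.13],[0,0,0]]]' | grep -E "pos|contact"
python3 -m jog '[[[0,0,0.01],[0,0,0]],[[0,0,0.02],[0,0,0]],[[0,0,0.03],[0,0,0]],[[0,0,0.036],[0,0,0]],[[0,0,0.036],[0,0,0]]]' | grep -E "pos|contact"
python3 -m jog '[[[0,0,0],[0,0,0]],[[0,0,0],[0,0,0]],[[0,0,0],[0,0,0]],[[0,0,0],[0,0,0]],[[0,0,0],[0,0,0]]]' 1 | grep -E "pos|contact|open"
python3 -m jog '[[[0,0,-0.01],[0,0,0]],[[0,0,-0.04],[0,0,0]],[[0,0,-0.08],[0,0,0]],[[0,0,-0.12],[0,0,0]],[[0,0,-0.16],[0,0,0]]]' | grep -E "pos|contact"
python3 - <<'E'
from h import *
t=optics.get_image("top");s=optics.get_image("scene")
def cen(I,lo,hi,box):
    x0,y0,x1,y1=box; m=cv2.inRange(cv2.cvtColor(I[y0:y1,x0:x1],cv2.COLOR_BGR2HSV),lo,hi); M=cv2.moments(m,True); y,x=np.nonzero(m); return round(M["m10"]/M["m00"]+x0,1),round(M["m01"]/M["m00"]+y0,1),M["m00"],x.min()+x0,x.max()+x0,y.min()+y0,y.max()+y0
s0=cv2.imread("pics/scene0.png")
for I in(s0,s["image"]): print("handle/bristle scene",cen(I,(0,170,40),(7,255,255),(110,210,160,300)),cen(I,(105,120,20),(130,255,255),(110,250,170,310)))
print("t",ctrl.get_obs()["t"])
E
```

```text
tool_pos: [0.495, -0.3772, 0.1785]
contact_force: [0.1, 0.4, -0.8]
tool_pos: [0.4944, -0.3765, 0.1417]
contact_force: [-0.3, 0.7, -0.2]
tool_pos: [0.4949, -0.377, 0.1431]
contact_force: [-0.1, 0.7, 0.2]
opening: 0.0852
tool_pos: [0.4947, -0.3768, 0.3053]
contact_force: [0.3, -0.4, 0.7]
handle/bristle scene (126.8, 244.2, 274.0, np.int64(120), np.int64(134), np.int64(228), np.int64(260)) (135.5, 281.3, 158.0, np.int64(129), np.int64(143), np.int64(274), np.int64(288))
handle/bristle scene (126.3, 244.8, 260.0, np.int64(119), np.int64(133), np.int64(229), np.int64(261)) (135.3, 281.7, 173.0, np.int64(128), np.int64(143), np.int64(275), np.int64(288))
t 21.15
```

The brush stands just as it was at the start. Next I'll check whether the cups have moved since then and work out the trip to the black cup.

```bash
cat >> h.py <<'E'
def blackbb(t):
    g=cv2.cvtColor(t["image"],cv2.COLOR_BGR2GRAY)[193:270,242:426]
    m=cv2.morphologyEx(cv2.inRange(g,0,45),cv2.MORPH_OPEN,np.ones((7,7))); c=max(cv2.findContours(m,0,1)[0],key=cv2.contourArea); return np.add(cv2.boundingRect(c),(242,193,0,0))
E
python3 - <<'E'
from h import *
t=optics.get_image("top"); t0=cv2.imread("pics/top0.png")
print("black",blackbb({"image":t0}),blackbb(t)); d=cv2.absdiff(t["image"],t0)[185:280,235:370].max(2)>45; print("changed px",d.sum(), [ (a.min()+o,a.max()+o) for a,o in zip(np.nonzero(d),(185,235))] if d.any() else "")
print("blue cup",onz(t,206,237,.09)); to([.597,.124,.24],80)
E
```

```text
black [251 221  28  29] [251 221  28  29]
changed px 0 
blue cup [0.59850026 0.25389184 0.09      ]
shift [-0.012, 0.5124, 0.0661] turn [-0.0052, 0.0077, 0.0007] t 21.2
```

```bash
python3 -m jog '[[[0,0.05,0],[0,0,0]],[[-0.003,0.1,0],[0,0,0]],[[-0.006,0.15,0],[0,0,0]],[[-0.008,0.2,0],[0,0,0]],[[-0.008,0.25,0],[0,0,0]]]' 1 | grep pos; python3 -m jog '[[[0,0.05,0],[0,0,0]],[[0,0.1,0],[0,0,0]],[[0,0.15,0.02],[0,0,0]],[[-0.004,0.2,0.04],[0,0,0]],[[-0.004,0.25,0.06],[0,0,0]]]' | grep pos
python3 -m jog '[[[0,0,0],[0,0,0]],[[0,0,0],[0,0,0]],[[0,0,0],[0,0,0]],[[0,0,0],[0,0,0]]]' | grep pos
python3 - <<'E'
from h import *
to([.597,.124,.068],80)
w=wshot(); g=cv2.cvtColor(w["image"],cv2.COLOR_BGR2GRAY); 
s=optics.get_image("scene"); g=cv2.cvtColor(s["image"],cv2.COLOR_BGR2GRAY); m=cv2.inRange(g[200:265,352:395],0,42); c=max(cv2.findContours(m,0,1)[0],key=cv2.contourArea); print(np.add(cv2.boundingRect(c),(352,200,0,0)))
E
```

```text
tool_pos: [0.5454, -0.1302, 0.3014]
tool_pos: [0.5906, 0.1046, 0.2454]
tool_pos: [0.5914, 0.1014, 0.2479]
shift [-0.0014, 0.0232, 0.1799] turn [0.0, 0.0011, -0.0011] t 22.6
[352 208  26  45]
```

```bash
python3 -m jog '[[[-0.001,0.023,0],[0,0,0]],[[-0.001,0.023,0.03],[0,0,0]],[[-0.001,0.023,0.06],[0,0,0]],[[-0.001,0.023,0.08],[0,0,0]],[[-0.001,0.023,0.095],[0,0,0]]]' | grep -E "pos|contact"
python3 -m jog '[[[0,0,0.02],[0,0,0]],[[0,0,0.04],[0,0,0]],[[0,0,0.06],[0,0,0]],[[0,0,0.08],[0,0,0]],[[0,0,0.084],[0,0,0]]]' | grep -E "pos|contact"
python3 -m jog '[[[0,0,0],[0,0,0]],[[0,0,0],[0,0,0]],[[0,0,0],[0,0,0]],[[0,0,0],[0,0,0]],[[0,0,0],[0,0,0]]]' 0 35 | grep -E "pos|force|open"
```

```text
tool_pos: [0.5955, 0.1243, 0.1506]
contact_force: [0.2, -0.6, -0.5]
tool_pos: [0.5947, 0.1244, 0.0659]
contact_force: [-0.1, -0.6, 0.5]
tool_pos: [0.5975, 0.1252, 0.07]
contact_force: [0.7, 0.3, 5.7]
opening: 0.0589
grip_force: 36.0
```

Gripped at 59 mm opening. Lifting it and taking it to the tray.

```bash
python3 -m jog '[[[0,0,-0.02],[0,0,0]],[[0,0,-0.05],[0,0,0]],[[0,0,-0.09],[0,0,0]],[[0,0,-0.13],[0,0,0]],[[0,0,-0.17],[0,0,0]]]' | grep -E "pos|force|open"
python3 -c "
from h import *
to([.555,.383,.24],80)"
```

```text
tool_pos: [0.5952, 0.1249, 0.2387]
contact_force: [1.5, -0.1, -1.1]
opening: 0.0593
grip_force: 36.1
shift [0.0842, 0.2472, -0.0013] turn [-0.0008, -0.0018, 0.0008] t 24.7
```

```bash
python3 -m jog '[[[0.015,0.045,0],[0,0,0]],[[0.03,0.09,0],[0,0,0]],[[0.045,0.135,0],[0,0,0]],[[0.06,0.18,0],[0,0,0]],[[0.075,0.22,0],[0,0,0]]]' | grep -E "pos|open"
python3 -m jog '[[[0.01,0.027,0],[0,0,0]],[[0.01,0.027,0],[0,0,0]],[[0.01,0.027,0],[0,0,0]],[[0.01,0.027,0],[0,0,0]],[[0.01,0.027,0],[0,0,0]]]' | grep -E "pos|open"
python3 -c "
from h import *
to([.555,.383,.042],80)"
```

```text
tool_pos: [0.5591, 0.3566, 0.2373]
opening: 0.059
tool_pos: [0.5554, 0.3818, 0.2379]
opening: 0.059
shift [0.0006, 0.0012, 0.1959] turn [-0.0005, -0.0002, -0.0009] t 25.7
```

```bash
python3 -m jog '[[[0,0,0.04],[0,0,0]],[[0,0,0.08],[0,0,0]],[[0,0,0.12],[0,0,0]],[[0,0,0.15],[0,0,0]],[[0,0,0.17],[0,0,0]]]' | grep -E "pos|contact"
python3 -m jog '[[[0,0,0.01],[0,0,0]],[[0,0,0.018],[0,0,0]],[[0,0,0.024],[0,0,0]],[[0,0,0.026],[0,0,0]],[[0,0,0.026],[0,0,0]]]' | grep -E "pos|contact"
```

```text
tool_pos: [0.5539, 0.381, 0.0647]
contact_force: [-0.5, -0.2, -1.1]
tool_pos: [0.5555, 0.3833, 0.0429]
contact_force: [-0.8, -0.5, -0.4]
```

```bash
python3 -m jog '[[[0,0,0.002],[0,0,0]],[[0,0,0.004],[0,0,0]],[[0,0,0.005],[0,0,0]],[[0,0,0.005],[0,0,0]],[[0,0,0.005],[0,0,0]]]' | grep -E "pos|contact"
```

```text
tool_pos: [0.5559, 0.3835, 0.04]
contact_force: [-3.7, -2.7, 9.2]
```

Floor touched. Releasing, rising, and re-checking the white cup.

```bash
python3 -m jog '[[[0,0,0],[0,0,0]],[[0,0,0],[0,0,0]],[[0,0,0],[0,0,0]],[[0,0,0],[0,0,0]],[[0,0,0],[0,0,0]]]' 1 | grep -E "pos|open"
python3 -m jog '[[[0,0,-0.03],[0,0,0]],[[0,0,-0.07],[0,0,0]],[[0,0,-0.11],[0,0,0]],[[0,0,-0.15],[0,0,0]],[[0,0,-0.2],[0,0,0]]]' | grep -E "pos|contact"
python3 - <<'E'
from h import *
to([.636,-.018,.24],80)
t0=cv2.imread("pics/top0.png"); s0=cv2.imread("pics/scene0.png"); t=optics.get_image("top");s=optics.get_image("scene")
d=cv2.absdiff(t["image"],t0)[190:270,290:420].max(2)>45; print("top changed around white",d.sum())
d=cv2.absdiff(s["image"],s0)[225:300,285:345].max(2)>45; print("scene changed around white",d.sum())
g=cv2.cvtColor(s["image"],cv2.COLOR_BGR2GRAY)[150:240,380:480]; m=cv2.inRange(g,0,40); c=max(cv2.findContours(m,0,1)[0],key=cv2.contourArea); print("black in tray bbox scene",np.add(cv2.boundingRect(c),(380,150,0,0)))
P=(.5555,.3835); q=np.array([proj(s,(P[0]+.03*np.cos(a),P[1]+.03*np.sin(a),z)) for a in np.linspace(0,6.28,60) for z in(.005,.095)]); print("expected",q.min(0).round(1),q.max(0).round(1))
E
```

```text
tool_pos: [0.5549, 0.383, 0.0368]
opening: 0.0854
tool_pos: [0.554, 0.3825, 0.2367]
contact_force: [1.6, -0.6, -1.1]
shift [-0.15, -0.3803, -0.0029] turn [-0.0021, -0.0027, 0.0007] t 28.2
top changed around white 0
scene changed around white 0
black in tray bbox scene [422 184  27  40]
expected [421.3 182.4] [449.4 223.6]
```

The black cup stands upright in the tray at the expected place, and the white cup is unmoved.

```bash
python3 -m jog '[[[-0.018,-0.045,0],[0,0,0]],[[-0.036,-0.09,0],[0,0,0]],[[-0.054,-0.135,0],[0,0,0]],[[-0.072,-0.18,0],[0,0,0]],[[-0.09,-0.225,0],[0,0,0]]]' | grep pos; python3 -m jog '[[[-0.02,-0.045,0],[0,0,0]],[[-0.04,-0.09,0],[0,0,0]],[[-0.06,-0.13,0],[0,0,0]],[[-0.06,-0.155,0],[0,0,0]],[[-0.06,-0.155,0],[0,0,0]]]' | grep pos
python3 -m jog '[[[0,0,0],[0,0,0]],[[0,0,0],[0,0,0]],[[0,0,0],[0,0,0]]]' | grep pos
python3 -c "
from h import *
to([.636,-.018,.068],80)"
```

```text
tool_pos: [0.6049, 0.1441, 0.237]
tool_pos: [0.637, -0.0205, 0.2367]
tool_pos: [0.6371, -0.0158, 0.2371]
shift [0.0007, -0.0024, 0.1691] turn [0.0002, 0.0001, 0.0025] t 29.6
```

```bash
python3 -m jog '[[[0.001,-0.002,0.03],[0,0,0]],[[0.001,-0.002,0.06],[0,0,0]],[[0.001,-0.002,0.08],[0,0,0]],[[0.001,-0.002,0.095],[0,0,0]],[[0.001,-0.002,0.1],[0,0,0]]]' | grep -E "pos|contact"
python3 -m jog '[[[0,0,0.02],[0,0,0]],[[0,0,0.04],[0,0,0]],[[0,0,0.06],[0,0,0]],[[0,0,0.069],[0,0,0]],[[0,0,0.069],[0,0,0]]]' | grep -E "pos|contact"
python3 -m jog '[[[0,0,0],[0,0,0]],[[0,0,0],[0,0,0]],[[0,0,0],[0,0,0]],[[0,0,0],[0,0,0]],[[0,0,0],[0,0,0]]]' 0 35 | grep -E "pos|force|open"
python3 -m jog '[[[0,0,-0.02],[0,0,0]],[[0,0,-0.05],[0,0,0]],[[0,0,-0.09],[0,0,0]],[[0,0,-0.13],[0,0,0]],[[0,0,-0.17],[0,0,0]]]' | grep -E "pos|force|open"
python3 -c "
from h import *
to([.437,.389,.24],80)"
```

```text
tool_pos: [0.6347, -0.018, 0.135]
contact_force: [0.3, -0.8, 0.0]
tool_pos: [0.6352, -0.0186, 0.0673]
contact_force: [-0.2, -0.2, -0.4]
tool_pos: [0.6372, -0.0191, 0.0703]
contact_force: [0.6, -0.2, 5.7]
opening: 0.0598
grip_force: 38.3
tool_pos: [0.635, -0.0189, 0.2389]
contact_force: [0.5, -0.5, -1.0]
opening: 0.0598
grip_force: 38.2
shift [0.2656, 0.3675, -0.0007] turn [-0.0001, -0.0015, 0.0007] t 31.6
```

```bash
python3 -m jog '[[[0.028,0.039,0],[0,0,0]],[[0.056,0.078,0],[0,0,0]],[[0.084,0.117,0],[0,0,0]],[[0.112,0.155,0],[0,0,0]],[[0.135,0.185,0],[0,0,0]]]' | grep pos; python3 -m jog '[[[0.028,0.039,0],[0,0,0]],[[0.056,0.078,0],[0,0,0]],[[0.084,0.117,0],[0,0,0]],[[0.11,0.155,0],[0,0,0]],[[0.13,0.182,0],[0,0,0]]]' | grep pos
python3 -m jog '[[[0,0,0],[0,0,0]],[[0,0,0],[0,0,0]],[[0,0,0],[0,0,0]],[[0,0,0],[0,0,0]]]' | grep -E "pos|open"
python3 -c "
from h import *
to([.437,.389,.042],80)"
```

```text
tool_pos: [0.533, 0.1885, 0.2376]
tool_pos: [0.4363, 0.3904, 0.2376]
tool_pos: [0.4388, 0.3873, 0.238]
opening: 0.0599
shift [0.002, 0.0014, 0.196] turn [-0.0004, -0.0001, -0.001] t 33.0
```

```bash
python3 -m jog '[[[0.002,0.001,0.04],[0,0,0]],[[0.002,0.001,0.08],[0,0,0]],[[0.002,0.001,0.12],[0,0,0]],[[0.002,0.001,0.15],[0,0,0]],[[0.002,0.001,0.17],[0,0,0]]]' | grep -E "pos|contact"
python3 -m jog '[[[0,0,0.01],[0,0,0]],[[0,0,0.018],[0,0,0]],[[0,0,0.024],[0,0,0]],[[0,0,0.026],[0,0,0]],[[0,0,0.026],[0,0,0]]]' | grep -E "pos|contact"
python3 -m jog '[[[0,0,0.002],[0,0,0]],[[0,0,0.004],[0,0,0]],[[0,0,0.005],[0,0,0]],[[0,0,0.005],[0,0,0]],[[0,0,0.005],[0,0,0]]]' | grep -E "pos|contact"
```

```text
tool_pos: [0.4356, 0.3876, 0.0649]
contact_force: [0.2, 0.2, -2.2]
tool_pos: [0.4369, 0.3899, 0.0428]
contact_force: [0.4, 0.3, -0.6]
tool_pos: [0.4371, 0.3903, 0.0403]
contact_force: [-6.0, -4.2, 13.0]
```

```bash
python3 -m jog '[[[0,0,0],[0,0,0]],[[0,0,0],[0,0,0]],[[0,0,0],[0,0,0]],[[0,0,0],[0,0,0]],[[0,0,0],[0,0,0]]]' 1 | grep -E "pos|open"
python3 -m jog '[[[0,0,-0.03],[0,0,0]],[[0,0,-0.07],[0,0,0]],[[0,0,-0.11],[0,0,0]],[[0,0,-0.15],[0,0,0]],[[0,0,-0.2],[0,0,0]]]' | grep -E "pos|contact"
python3 -m jog '[[[0,-0.05,0],[0,0,0]],[[0,-0.1,0],[0,0,0]],[[0,-0.15,0],[0,0,0]],[[0,-0.2,0],[0,0,0]],[[0,-0.24,0],[0,0,0]]]' | grep -E "pos|contact"
python3 - <<'E'
from h import *
t=optics.get_image("top");s=optics.get_image("scene")
def ex(im,P): 
    q=np.array([proj(im,(P[0]+.03*np.cos(a),P[1]+.03*np.sin(a),z)) for a in np.linspace(0,6.28,60) for z in(.005,.095)]); return q.min(0).round(1),q.max(0).round(1)
def bb(im,lo,hi,b,inv=False):
    x0,y0,x1,y1=b; m=cv2.inRange(cv2.cvtColor(im["image"][y0:y1,x0:x1],cv2.COLOR_BGR2HSV),lo,hi); m=cv2.morphologyEx(m,cv2.MORPH_OPEN,np.ones((3,3))); c=max(cv2.findContours(m,0,1)[0],key=cv2.contourArea); x,y,w,h=cv2.boundingRect(c); return x+x0,y+y0,x+x0+w,y+y0+h
for n,im,b in(("scene",s,(370,140,480,245)),("top",t,(110,215,200,360))):
    print(n,"white",bb(im,(0,0,60),(180,70,255),b),ex(im,(.437,.390)),"black",bb(im,(0,0,0),(180,255,40),b),ex(im,(.555,.383)))
s0=cv2.imread("pics/scene0.png"); d=cv2.absdiff(s["image"],s0).max(2)>45
for n,(x0,y0,x1,y1) in dict(brush=(105,220,175,320),pedal=(260,215,302,250),pouch=(270,330,340,375),spool=(362,290,410,335),scraper=(305,190,350,215)).items(): print(n,d[y0:y1,x0:x1].sum())
E
```

```text
tool_pos: [0.4362, 0.3896, 0.0368]
opening: 0.0852
tool_pos: [0.4354, 0.389, 0.2369]
contact_force: [-0.6, -0.0, 0.2]
tool_pos: [0.3941, 0.1514, 0.2369]
contact_force: [0.5, -0.3, 0.5]
scene white (397, 164, 422, 203) (array([396. , 163.8]), array([421.2, 202.4])) black (423, 185, 448, 223) (array([421. , 182.4]), array([449.1, 223.5]))
top white (128, 299, 168, 327) (array([127.7, 298.8]), array([168.4, 327. ])) black (134, 245, 172, 273) (array([132.2, 244.4]), array([172. , 274.6]))
brush 28
pedal 0
pouch 0
spool 0
scraper 510
```

Both cups stand upright where expected, the brush and treadle match the start, and the gripper is clear. The scraper difference is probably the arm's shadow, since I touched nothing near it. Handing in.

```bash
python3 -c "
from h import *
print(job.finish_job())"
```

```text
the job is handed in; nothing more can be done
None
```

The job is handed in, but no verdict came back: I pressed the treadle to its stop, brushed the white cup then the black (there was no orange one), stood the brush back in its holder, and set both cups upright in the green tray.

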